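Pack out and wedge up two strips in a clamping board

ROBOT

A 7-joint arm with a two-finger parallel gripper is mounted at the origin on a cart in front of the work surface, level with it; the furniture and walls round the work are solid. World frame = base frame: x ahead of the robot, y to its left, z up, the work surface at z = 0. Lengths are in m, angles in rad, forces in N, time in s.
With the tool pointing down it reaches from about 0.4 to 0.85 m from the base axis. Payload 10.4 kg.
Tool frame: the origin (TCP) lies on the centre line of the jaws, within the pads' length; the fingertips stand 14 mm ahead of it and the grasp point (between the pads) lies 5 mm behind it (tip_reach is the z of the fingertips in the tool frame, in m); z points along the fingers, x is the direction in which the jaws open and shut, and the axes are right-handed (so a half turn about z gives the same grasp; the last joint's range is limited). The gripper opens to 87 mm and grips with 3 to 60 N. Pads are 19 mm wide; open, the fingers measure 117 mm over their backs; the gripper's body (75 mm by 190 mm) begins 51 mm behind the grasp point.
Start: joints at [-1.15, 0.332, -0.065, 1.46, 0.022, 1.35, -0.088], TCP at [0.268, 0.564, 0.237] pointing down, gripper open.
Joint ranges: [-2.6, 2.6], [-0.5, 2.12], [-1.47, 1.34], [0.16, 2.42], [-1.27, 4.41], [0.06, 2.06], [-2.6, 2.6]. Speed limits (rad/s): [2.22, 2.22, 2.79, 2.79, 3.14, 3.14, 3.14].

INTERFACE

Orientations are given as a unit quaternion [x, y, z, w].
In Python, from bench import * gives the robot as it stands.
- The arm moves only by the tool carry_out, never from a script. Its argument "rows" is a list of rows, each a list of 5 numbers: the closure, from -1 (fully open) to 1 (shut), so that 0 is half open, then the shift along the tool's x, y, z in units of 30 mm (1.0 is 30 mm), then the turn about the tool's z in units of 5 degrees (1.0 is 5 degrees). In form: [[jaw, x, y, z, turn], ...]. A call has 1 to 20 rows; each row shifts and turns the pose as measured when the row begins, along the tool's axes as they then stand; what a row does not reach is not made up. A row lasts 1/12 s, in which the tool goes at most 41.7 mm and 7.16 degrees, less where a joint would pass 70% of its speed; a pose out of reach is approached as far as the arm can. A call is refused whole if a number of a shift passes 1 or a number of a turn 1, either way. A call with a gripper value outside its range is refused whole. The fingers move at their own pace and stop on an object; "force" is the grip in N (left out, the last holds). Time passes only in rows, so rows that do not move let the fingers close. It gives the time, the measured TCP pose, the force and the opening at its end, in the units of the state.
- read_state(): the state, without advancing time (a new reading comes with each control period).
- camera(name): name is "side" or "top" or "wrist"; returns the picture (400x640x3 uint8, blue, green, red); there is no depth.
- camera_info(name): a dict with "fx", "fy", "cx", "cy" (pixels), "extrinsics" (4x4, takes a point from camera to world coordinates); the wrist camera has in their place "tool_from_camera" (4x4, takes a point from camera to tool coordinates, whose origin is the TCP and whose axes are the tool frame's). Camera axes: x right, y down, z forward; pixel columns grow to the right and rows downward; lengths in m; the calibration is good to about 2 mm. A picture is of the moment at which its call begins: read the wrist's pose just before it. camera_info takes no time and is no camera call.
- close_job(): hands the job in, once; it reports no verdict.
Trained networks look in the newest picture that a camera, given by its name, has taken for a name from the list of things; names that differ only in an ending like _2 or _b are one class to them, and where a whole thing is asked for, a point or a joint stands for the part that bears it (a point fixed in the world has none). Each returns a list of dicts, best first, with "conf" (0 to 1); they miss things now and then, are a little off and sometimes report something else, mostly with a low value. They report only what shows in the picture. A call takes as long as a camera call.
- recognise(query, camera): "box" ([centre column, centre row, width, height] in pixels, round what is visible of it).
- silhouettes(query, camera): "mask" (400x640 bool, what is visible of it) and "box" ([centre column, centre row, width, height] in pixels, round what is visible of it).
- pinpoint(query, camera): "xy" ([column, row] in pixels: a listed point, or the origin of a listed thing).
The state is a dict: "time": time; "joint_positions": joint angles; "joint_vel": joint speeds; "joint_torque": joint torques, N m; "ee_pos": TCP position; "eef_rot": TCP orientation; "ft_force": force on the tool from outside, world axes, zero at the start; "torque": the same for the moment, N m; "width": finger opening in m.
Only numpy, scipy, OpenCV 4.12 (cv2) and the standard library are available. Lean on these libraries where they do the work, as an engineer would, in place of code of your own. Each camera call takes 0.05 s, during which the arm holds its last target. There are 200 camera calls.

TASK

Clamp up the two loose strips dry in the wedge clamping board: stand tabbed packers on edge in the gap between the strips and the tapered cleat, one or two, until the wedge can take up the rest, then slide the wedge, lying flat and thin end first, between the packers and the cleat until you feel it go tight, with both strips closed up firmly against each other and the fixed stop. Finish while still holding the wedge and pressing it in firmly, about as hard as you would push a stiff drawer shut: do not let go of it, and leave the tools and other things lying about where they are.

Things in the scene. Friction and masses are not known exactly. Their poses are not given: they have to be found in the camera images.
- jig: clamping board fixed on the bench: plywood base, x -140 to 105, y -125 to 125, top at z = 12 mm from the origin (underside). x runs from the open front to the far fence, a dark rail 24 high with its near face at x = 75. Stop on the +y side, cleat on the -y side. With both strips home against the stop, the second strip's edge is at y = -10
- stop: fixed stop of the clamping board: dark rail 140 (x) x 30 (y) x 24 high, its working face towards the strips at y = 80 in the clamping board's frame. Origin: centre of its underside
- cleat: tapered dark cleat, 135 long, 28 high, bolted fixed to the base with two low hex bolts; its y differs from time to time. Axes as the clamping board's. Origin: far end of its sloping face, at the base's top, x = 75 of the clamping board. From there the face (towards the strips) runs 135 to -x while receding 27 to -y (1 in 5): the gap is narrowest at the far end
- board_a: loose wooden strip next to the stop, 140 (x) x 45 (y) x 22 high, about 90 g, lying on the base; origin: centre of the underside
- board_b: second loose strip, same size, on the cleat's side of the first; gaps of a few mm are open between the strips and between the first strip and the stop; origin: centre of the underside
- packer_1: one of three equal plywood packers, 35 g, standing on edge on the bench: bar 120 long (its x) x 10 thick (its y) x 22 high, with a tab 44 long x 10 thick standing on the bar's middle, top 52 above the underside. The tab is for lifting: grip its two ends (44 apart), possible also beside another packer, or its 10 mm thickness. Origin: centre of the underside
- packer_2: same as packer_1
- packer_3: same as packer_1
- wedge: pale wooden wedge lying flat, 28 high, 184 long, about 120 g. Origin: underside, middle of the butt, a block 54 long (x -27 to 27) x 44 wide (y -22 to 22) with parallel sides, the grip. From x = 27 to the thin end at x = 157 it narrows 1 in 5 from 44 to 18: its +y side, straight at y = 22, goes against the packers; its -y side slopes from y = -22 to 4 and fits the cleat's slope
- wedge_tip (a point): middle of the wedge's thin end (18 wide), at its underside. Wedge parallel to the clamping board (same yaw): it is tight 5 mm short of the fence for each mm by which the room left at the cleat's far end (strips home, packers in) is under 18. It bites well with 5 to 17 mm left, which takes one or two packers; with too few, it meets the fence while all is loose. Let it find its own line sideways
- glue_tube: bystander: white squeeze tube of glue, 49 x 156 x 33, lying; origin: centre of the underside
- tape_measure: bystander: yellow and black tape measure, 34 x 80 x 66; origin: centre of the underside
- carpenter_pencil: bystander: pencil, 7 x 142 x 7, lying; origin: centre of the underside
- bench_hammer: bystander: small hammer with ash handle, 104 x 268 x 31, lying; origin: centre of the underside
- masking_roll: bystander: roll of masking tape lying flat, 96 across, 25 high; origin: centre of the underside
- steel_rule: bystander: steel rule with a wooden grip block, 28 x 300 x 12, lying; origin: centre of the underside

How it is judged:
By the outcome, as a careful person would: the job done as asked, in the order asked, and still so for the second after the job is handed in, while the arm keeps its last pose, push and grip.
It also fails if it takes over 72 s, if anything falls off the work surface, if the arm or the gripper's body presses on something with over 40 N, if the wrist force passes 120 N, or if a joint passes its speed limit or range.

## Working session

There is one attempt and no reset: what is moved stays moved. The work goes in short steps, Python scripts to look and compute and a tool call to move; the robot and the scene stay as the last step left them, time stands still between calls to the robot, and variables do not carry over. Pictures are saved under pics/ and viewed, about 8 in all and at most 12, crops included, and the job is handed in when it is done.

Besides the shell and the picture viewer there is one more tool, called after "Emit:" as a command line: name --pt "numbers of a row" for each row, then --argument value for the rest. carry_out: Moves the arm, as the interface text tells. Its arguments: {"type":"object","properties":{"rows":{"type":"array","items":{"type":"array","items":{"type":"number"}}},"force":{"type":"number"}},"required":["rows"]}

```bash
mkdir -p pics
cat > h.py <<'E'
from bench import *
import numpy as np, cv2
from scipy.spatial.transform import Rotation as R
def cam(name):
    s=read_state(); i=camera_info(name)
    if 'extrinsics' in i: T=np.array(i['extrinsics'])
    else:
        W=np.eye(4);W[:3,:3]=R.from_quat(s['eef_rot']).as_matrix();W[:3,3]=s['ee_pos'];T=W@np.array(i['tool_from_camera'])
    return i,T
def w(name,uv,z,c=None):
    i,T=c or cam(name); d=T[:3,:3]@np.array([(uv[0]-i['cx'])/i['fx'],(uv[1]-i['cy'])/i['fy'],1.])
    return T[:3,3]+d*(z-T[2,3])/d[2]
def px(name,p,c=None):
    i,T=c or cam(name); q=T[:3,:3].T@(np.array(p)-T[:3,3]); return np.array([i['fx']*q[0]/q[2]+i['cx'],i['fy']*q[1]/q[2]+i['cy']])
E
python3 - <<'E'
from h import *
for n in ['top','side']:
    cv2.imwrite(f'pics/{n}0.png',camera(n))
    i,T=cam(n); print(n,i['fx'],np.round(T,3).tolist())
    for q in ['jig','cleat','stop','board_a','packer_1','wedge','wedge_tip']:
        for d in pinpoint(q,n)[:3]: print(q,round(d['conf'],2),np.round(d['xy']),np.round(w(n,d['xy'],0.0),3))
i,T=cam('wrist');print('wrist',i['fx'],np.round(i['tool_from_camera'],3).tolist()); print(read_state())
E
```

```text
top 404.195775107607 [[0.021, -0.995, 0.098, 0.405], [-1.0, -0.022, -0.015, 0.046], [0.017, -0.098, -0.995, 1.425], [0.0, 0.0, 0.0, 1.0]]
jig 0.85 [316. 177.] [0.636 0.034 0.   ]
cleat 0.57 [332. 159.] [ 0.701 -0.023  0.   ]
stop 0.78 [290. 172.] [0.652 0.126 0.   ]
board_a 0.88 [301. 176.] [0.638 0.085 0.   ]
board_a 0.79 [316. 181.] [0.621 0.033 0.   ]
packer_1 0.75 [398. 225.] [ 0.472 -0.263  0.   ]
packer_1 0.57 [386. 212.] [ 0.516 -0.218  0.   ]
packer_1 0.52 [422. 209.] [ 0.53  -0.345  0.   ]
wedge 0.59 [228. 222.] [0.467 0.339 0.   ]
wedge_tip 0.87 [224. 180.] [0.616 0.357 0.   ]
wedge_tip 0.23 [228. 223.] [0.465 0.339 0.   ]
side 424.30116661541 [[0.906, -0.203, 0.371, 0.044], [-0.423, -0.4, 0.813, -1.103], [-0.016, -0.894, -0.448, 0.67], [0.0, 0.0, 0.0, 1.0]]
jig 0.63 [335. 201.] [0.641 0.057 0.   ]
jig 0.23 [325. 190.] [0.649 0.153 0.   ]
cleat 0.91 [360. 204.] [ 0.705 -0.006  0.   ]
stop 0.7 [323. 190.] [0.643 0.155 0.   ]
board_a 0.92 [338. 201.] [0.648 0.05  0.   ]
board_a 0.8 [329. 195.] [0.644 0.108 0.   ]
packer_1 0.94 [370. 274.] [ 0.531 -0.353  0.   ]
packer_1 0.81 
[... 345 characters left out ...]
.0]]
{'time': 0.8, 'joint_positions': array([-1.14961649,  0.33217689, -0.06470279,  1.46008245,  0.02159232,
        1.34991353, -0.08848944]), 'joint_vel': array([-0.00073548, -0.00084259,  0.00147903,  0.00086743,  0.0003241 ,
       -0.0009093 ,  0.00105902]), 'joint_torque': array([-5.24089628e-04, -6.23000908e+01,  2.43586226e-02, -3.90111744e+01,
       -6.11612806e-02,  3.13552853e-02,  8.35811591e-06]), 'ee_pos': array([0.26833772, 0.56449072, 0.23659836]), 'eef_rot': array([ 8.45382527e-01,  5.34161379e-01,  4.00942449e-05, -4.21469159e-05]), 'ft_force': array([0.90270487, 0.60274662, 0.94783707]), 'torque': array([0.0410502 , 0.01443946, 0.00742883]), 'width': 0.08651340439258179}
```

View pics/top0.png

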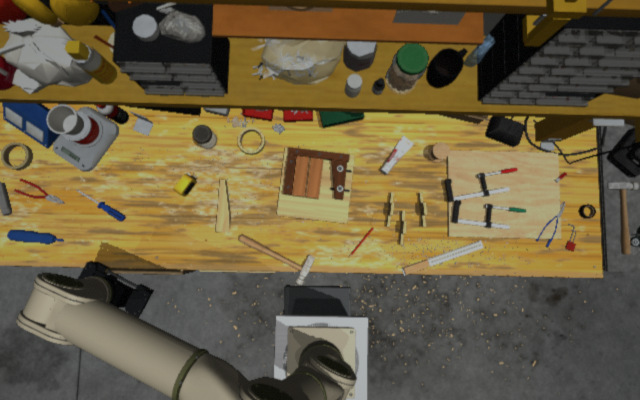

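View pics/side0.png

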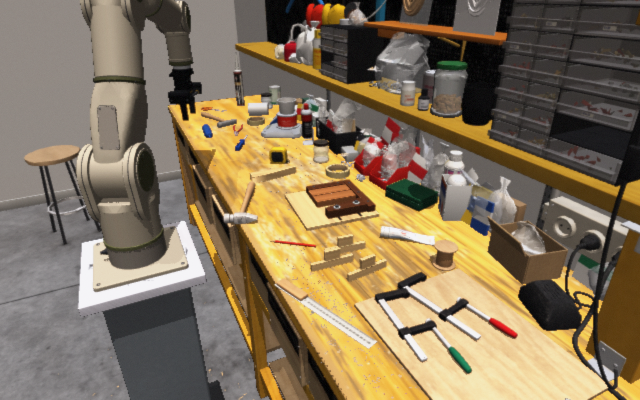

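Emit:
carry_out --pt "-1 0 0 -0.4 -1" --pt "-1 0 0 -0.4 -1" --pt "-1 0 0 -0.4 -1" --pt "-1 0 0 -0.4 -1" --pt "-1 -0.5 0.3 -0.4 -1" --pt "-1 -1 0.6 0 0" --pt "-1 -1 0.6 0 0" --pt "-1 -1 0.6 0 0" --pt "-1 -1 0.6 0 0" --pt "-1 -1 0.6 0 0" --pt "-1 -1 0.6 0 0" --pt "-1 -1 0.6 0 0" --pt "-1 -1 0.6 0 0" --pt "-1 -1 0.6 0 0" --pt "-1 -1 0.6 0 0" --pt "-1 -1 0.6 0 0" --pt "-1 -1 0.6 0 0" --pt "-1 -1 0.6 0 0" --pt "-1 -1 0.6 0 0" --pt "-1 -1 0.6 0 0" --force 40

```text
time: 2.47
ee_pos: [0.5605, 0.0901, 0.2994]
eef_rot: [0.696, 0.718, 0.003, -0.001]
ft_force: [0.4, 1.4, 0.6]
width: 0.0872
```

```bash
cat > look.py <<'E'
from h import *
import sys
def look(tag,qs,zs):
    c=cam('wrist'); im=camera('wrist'); cv2.imwrite(f'pics/{tag}.png',im)
    for q in qs:
        for d in pinpoint(q,'wrist')[:3]:
            if d['conf']>.3: print(q,round(d['conf'],2),np.round(d['xy']),np.round(w('wrist',d['xy'],zs.get(q,0),c),4))
    return im,c
E
python3 - <<'E'
from look import *
im,c=look('w1',['jig','cleat','stop','board_a','packer_1','wedge','wedge_tip'],dict(cleat=.012,stop=.012,board_a=.012))
cv2.imwrite('pics/w1b.png',cv2.resize(im[0:400,60:640],None,fx=1.37,fy=1.37))
E
```

```text
jig 0.85 [279. 205.] [0.6248 0.0299 0.    ]
cleat 0.96 [248. 247.] [ 0.6929 -0.0191  0.012 ]
stop 0.65 [340. 213.] [0.632  0.1252 0.012 ]
stop 0.4 [156.  45.] [ 0.4071 -0.1262  0.012 ]
board_a 0.94 [280. 206.] [0.6229 0.0329 0.012 ]
board_a 0.62 [315. 212.] [0.6316 0.0856 0.012 ]
packer_1 0.8 [ 95. 132.] [ 0.5214 -0.2349  0.    ]
packer_1 0.64 [59. 87.] [ 0.4626 -0.2734  0.    ]
packer_1 0.59 [ 19. 135.] [ 0.5293 -0.3464  0.    ]
wedge 0.92 [505. 103.] [0.4642 0.3515 0.    ]
wedge_tip 0.8 [489. 204.] [0.6132 0.3589 0.    ]
```

View pics/w1b.png

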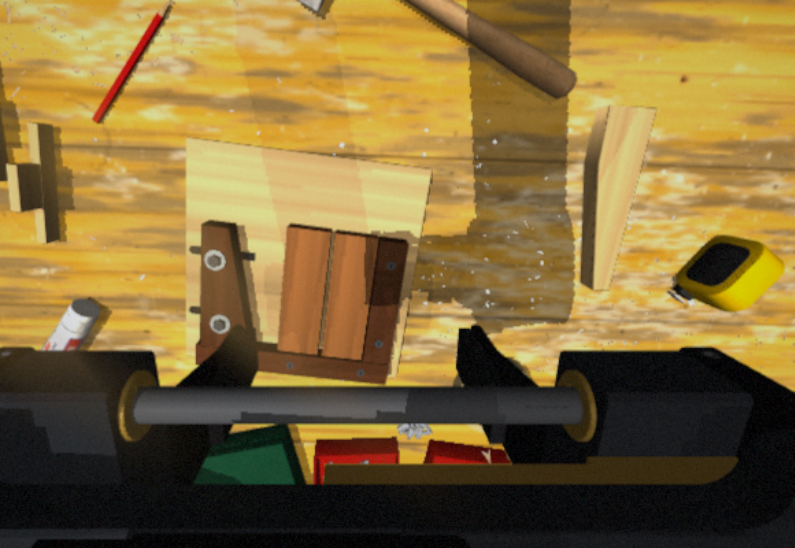

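Run:
```python
from look import *
c=cam('wrist'); f=lambda u,v,z:w('wrist',(u/1.37+60,v/1.37),z,c)[:2]
A=f(187,139,.012);B=f(432,170,.012); print(A,B,np.linalg.norm(B-A))
d=(B-A); yaw=np.arctan2(-d[0],d[1]); print('yaw',np.degrees(yaw))
J=lambda p:np.round(np.array([[np.cos(yaw),np.sin(yaw)],[-np.sin(yaw),np.cos(yaw)]])@(p-O)*1000,1)
Rm=np.array([[np.cos(yaw),-np.sin(yaw)],[np.sin(yaw),np.cos(yaw)]])
O=(A+B)/2+Rm@[.140,0]; print('O',O)
for n,u,v,z in [('cleat near',238,222,.04),('cleat nearleft',205,221,.04),('b near outer',288,224,.034),('b far outer',278,350,.034),('b/a near',332,229,.034),('a near',376,236,.034),('b far inner',321,354,.034),('stop outer near',408,241,.036),('fence outer',386,382,.036),('fence near stop',363,362,.036)]:
    p=f(u,v,z); print(n,p,J(p))
for n,u,v,z in [('butt +',656,107,.028),('butt -',607,106,.028),('tip+',607,290,.028),('tip-',585,287,.028)]: print(n,f(u,v,z))
for n,u,v,z in [('p1 bar near',42,124,.022),('p1 far',46,242,.022)]: print(n,f(u,v,z))
```

```text
[ 0.47431433 -0.07734311] [0.49620201 0.17038662] 0.24869476637859927
yaw -5.049145600023213
O [0.62471491 0.03420033]
cleat near [ 0.55123788 -0.02314521] [-68.1 -63.6]
cleat nearleft [ 0.55128769 -0.05574692] [-65.2 -96.1]
b near outer [0.55273792 0.02546822] [-70.9 -15. ]
b far outer [0.69432843 0.01203459] [ 71.3 -16. ]
b/a near [0.55641899 0.06994078] [-71.2  29.6]
a near [0.56219954 0.11489905] [-69.4  74.9]
b far inner [0.69785079 0.05984196] [70.6 32. ]
stop outer near [0.56592253 0.14763925] [-68.5 107.8]
fence outer [0.73004393 0.13414823] [ 96.1 108.8]
fence near stop [0.70534782 0.10701414] [73.9 79.6]
butt + [0.43077068 0.37493903]
butt - [0.43147123 0.32812995]
tip+ [0.61473626 0.3679377 ]
tip- [0.61207235 0.34337663]
p1 bar near [ 0.46526578 -0.21179226]
p1 far [ 0.58208539 -0.23017294]
```

Emit:
carry_out --pt "-1 -1 -0.25 0 0" --pt "-1 -1 -0.25 0 0" --pt "-1 -1 -0.25 0 0" --pt "-1 -1 -0.25 0 0" --pt "-1 0 0 0 0"

```text
time: 3.28
ee_pos: [0.5319, -0.0241, 0.2982]
eef_rot: [0.689, 0.724, 0.003, -0.002]
ft_force: [-0.5, -0.5, 0.4]
width: 0.087
```

Run:
```python
from look import *
im,c=look('w2',['cleat','board_a','packer_1'],dict(cleat=.012,board_a=.012))
print(read_state()['ee_pos'])
a=cv2.resize(im[90:300,240:440],None,fx=3,fy=3); b=cv2.resize(im[60:270,60:260],None,fx=1.0,fy=1.0)
b=cv2.copyMakeBorder(b,0,630-210,0,0,0); cv2.imwrite('pics/w2b.png',np.hstack([a,b])[:600])
import pickle; pickle.dump((c[0],c[1]),open('c2.pkl','wb'))
```

```text
cleat 0.84 [317. 267.] [ 0.6962 -0.019   0.012 ]
cleat 0.4 [179. 270.] [ 0.7108 -0.2417  0.012 ]
board_a 0.87 [353. 231.] [0.6302 0.0339 0.012 ]
board_a 0.68 [386. 233.] [0.631  0.0868 0.012 ]
packer_1 0.95 [142. 108.] [ 0.4619 -0.2773  0.    ]
packer_1 0.94 [ 99. 151.] [ 0.5254 -0.3467  0.    ]
packer_1 0.69 [178. 152.] [ 0.5221 -0.2322  0.    ]
[ 0.53306293 -0.01666951  0.29760622]
```

View pics/w2b.png

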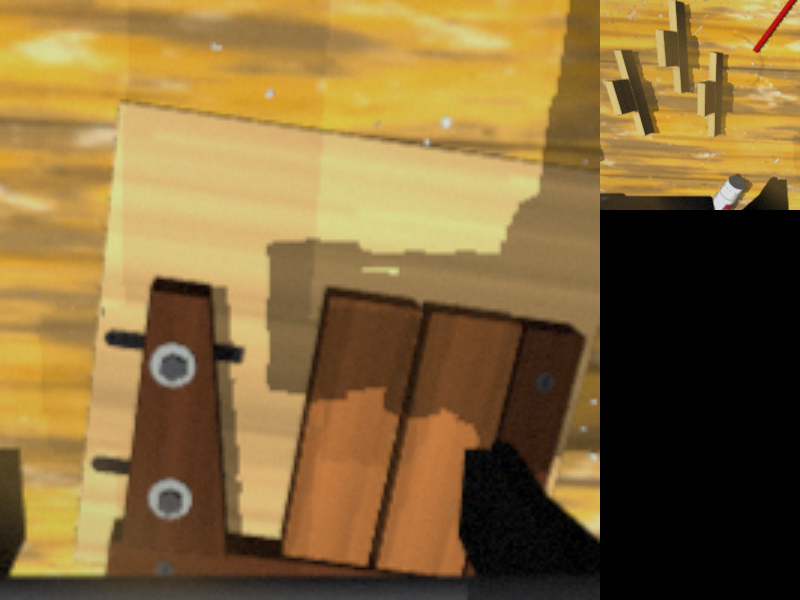

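Run:
```python
from look import *
from scipy.optimize import least_squares
c=cam('wrist'); f=lambda u,v,z:w('wrist',(u/3+240,v/3+90),z,c)[:2]
P={k:f(*v) for k,v in dict(bfl=(121,101,.012),f1=(540,162,.012),cn=(211,296,.04),cl=(150,293,.04),cf=(226,553,.04),bn=(326,299,.034),bf=(283,553,.034),bin=(421,310,.034),an=(522,321,.034),sn=(583,337,.036)).items()}
# jig fit: knowns
def J(p,q): 
    C,S=np.cos(q[2]),np.sin(q[2]); return np.array([[C,S],[-S,C]])@(p-q[:2])*1000
def r(q):
    a=J(P['bfl'],q);f1=J(P['f1'],q);s=J(P['sn'],q);cn=J(P['cn'],q);cf=J(P['cf'],q)
    return [a[0]+140,a[1]+125,f1[0]+140,s[0]+65,s[1]-110,cn[0]+60,cf[0]-75,cf[1]-q[3],cn[1]-q[3]+27]
s=least_squares(r,[.62,.034,-.088,-37],loss='soft_l1',x_scale=[.01,.01,.05,10]); q=s.x; print(q,np.degrees(q[2]),np.round(s.fun,1))
for k in P: print(k,np.round(J(P[k],q),1))
# packers: inset offset (60,60), scale 1
print(read_state()['time'])
```

```text
[ 6.24630983e-01  3.76344981e-02 -9.31440093e-02 -4.30994195e+01] -5.336758617991062 [ 1.1  1.1 -0.6  0.3 -1.1  0.4 -1.8 -0.2  0.2]
bfl [-138.9 -123.9]
f1 [-140.6   76.4]
cn [-59.6 -69.8]
cl [-56.9 -98. ]
cf [ 73.2 -43.3]
bn [-64.6 -15.8]
bf [ 72.5 -13.7]
bin [-65.9  29.9]
an [-67.7  78.8]
sn [-64.7 108.9]
3.4833
```

Run:
```python
from look import *
c=cam('wrist'); print(read_state()['joint_positions'].round(2))
for d in silhouettes('packer_1','wrist')[:4]:
    m=d['mask'].astype(np.uint8); (x,y),(a,b),t=cv2.minAreaRect(np.argwhere(m)[:,::-1].astype(np.float32)); bx=cv2.boxPoints(((x,y),(a,b),t))
    if a<b: pass
    ang=np.radians(t+(0 if a>b else 90)); dv=np.array([np.cos(ang),np.sin(ang)])*20
    v=w('wrist',(x+dv[0],y+dv[1]),.02,c)-w('wrist',(x-dv[0],y-dv[1]),.02,c); 
    print(round(d['conf'],2),np.round([x,y,a,b],0),'yaw',np.degrees(np.arctan2(v[1],v[0])).round(1)%180)
# tab/bar lines from gradient, inset
g=cv2.resize(cv2.imread('pics/w2.png')[50:210,50:210],None,fx=4,fy=4); cv2.imwrite('pics/w2c.png',g)
```

```text
[-0.37  0.09  0.35  1.63 -0.04  1.43  1.61]
0.71 [132. 106.  94.  31.] yaw 175.1
0.71 [ 86. 154.  90.  36.] yaw 6.1
0.68 [170. 154.  85.  24.] yaw 174.8
0.26 [471.  44. 205.  53.] yaw 75.1
```

View pics/w2c.png

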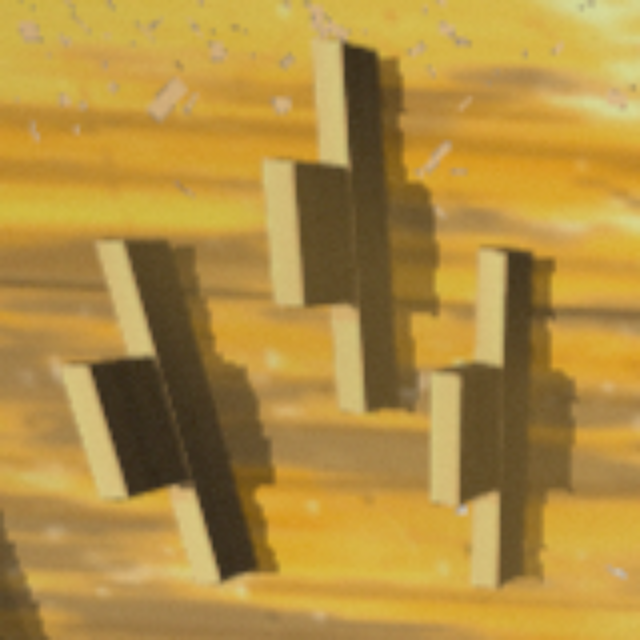

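Run:
```python
from look import *
c=cam('wrist')
for n,L in dict(a=[(434,371),(463,371),(460,503),(432,502)],b=[(264,160),(294,160),(302,304),(275,303)],c=[(64,365),(91,363),(127,497),(101,499)]).items():
    p=np.array([w('wrist',(u/4+50,v/4+50),.052,c)[:2] for u,v in L]); v=p[2]+p[3]-p[0]-p[1]
    print(n,p.mean(0).round(4),np.degrees(np.arctan2(v[1],v[0])).round(1),np.linalg.norm(v)/2)
s=read_state();print(s['ee_pos'],R.from_quat(s['eef_rot']).as_matrix().round(3).tolist())
```

```text
a [ 0.5269 -0.2219] -6.7 0.04372851485345236
b [ 0.4654 -0.266 ] -4.0 0.042858618145645316
c [ 0.5313 -0.3352] 4.8 0.043669173838452945
[ 0.53311591 -0.01657852  0.29751727] [[-0.058, 0.998, 0.0], [0.998, 0.058, 0.009], [0.009, 0.001, -1.0]]
```

Emit:
carry_out --pt "-1 -0.34 -0.02 0.2 1" --pt "-1 -0.34 0.01 0.2 1" --pt "-1 -0.34 0.04 0.2 1" --pt "-1 -0.34 0.07 0.2 1" --pt "-1 -0.33 0.1 0.2 1" --pt "-1 -0.32 0.13 0.2 1" --pt "-1 -0.3 0.15 0.2 1" --pt "-1 -0.29 0.18 0.2 1" --pt "-1 -0.27 0.21 0.2 1" --pt "-1 -0.25 0.23 0.2 1" --pt "-1 -0.23 0.25 0.2 1" --pt "-1 -0.21 0.27 0.2 1" --pt "-1 -0.19 0.29 0.2 1" --pt "-1 -0.16 0.3 0.2 1" --pt "-1 -0.13 0.31 0.2 1" --pt "-1 -0.1 0.32 0.2 1" --pt "-1 -0.07 0.33 0.2 1" --pt "-1 -0.05 0.34 0.2 1" --pt "-1 -0.02 0.34 0.2 1" --pt "-1 0 0.34 0.2 1"

```text
time: 5.2
ee_pos: [0.5422, -0.1935, 0.1667]
eef_rot: [0.997, -0.072, -0.002, -0.006]
ft_force: [0.2, 0.8, -0.4]
width: 0.0871
```

Emit:
carry_out --pt "-1 0 0 0 0"

```text
time: 5.28
ee_pos: [0.5418, -0.1939, 0.1654]
eef_rot: [0.997, -0.075, -0.003, -0.006]
ft_force: [-0.9, -0.4, 0.6]
width: 0.0869
```

Run:
```python
from look import *
s=read_state();print(s['ee_pos'],s['joint_positions'].round(2)); r=R.from_quat(s['eef_rot']).as_matrix(); print(np.degrees(np.arctan2(r[1,0],r[0,0])),r[:,2])
im,c=look('w3',['packer_1'],{})
cv2.imwrite('pics/w3b.png',cv2.resize(im,None,fx=1.25,fy=1.25))
```

```text
[ 0.54177464 -0.19390386  0.16538072] [-0.25  0.31  0.63  1.71 -0.21  1.19  0.29]
-8.547130405022575 [-0.00533751  0.0125516  -0.99990698]
packer_1 0.7 [307. 226.] [ 0.521  -0.2316  0.    ]
packer_1 0.59 [264. 265.] [ 0.4631 -0.2734  0.    ]
```

View pics/w3b.png

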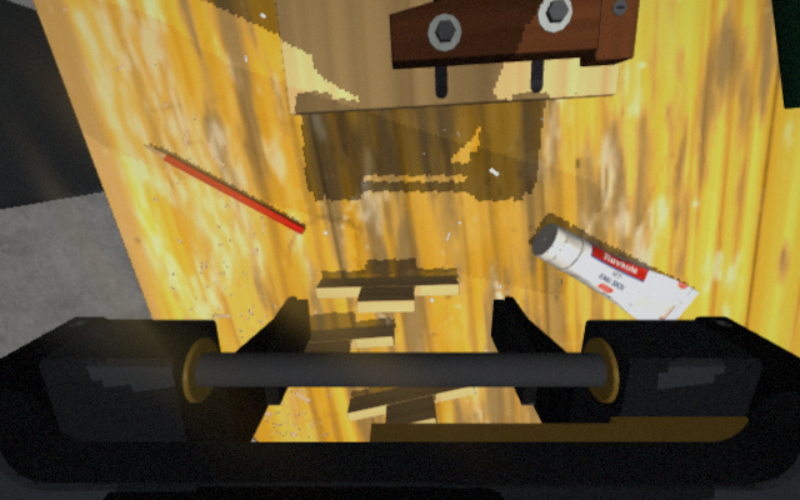

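Run:
```python
from look import *
c=cam('wrist'); f=lambda u,v,z:w('wrist',(u/1.25,v/1.25),z,c)[:2].round(4)
for n,u,v,z in [('tabL',358,305,.052),('tabR',414,305,.052),('tab top',386,299,.052),('tab bot',386,311,.052),('barL',317,293,.022),('barR',459,289,.022),('bar bottom near edge L',317,286,.022)]: print(n,f(u,v,z))
```

```text
tabL [ 0.505  -0.2267]
tabR [ 0.5475 -0.2326]
tab top [ 0.527  -0.2247]
tab bot [ 0.5255 -0.2346]
barL [ 0.4668 -0.224 ]
barR [ 0.5858 -0.2369]
bar bottom near edge L [ 0.468  -0.2178]
```

Emit:
carry_out --pt "-1 -0.18 0.62 0 -0.2" --pt "-1 -0.18 0.63 0 0" --pt "-1 0 0 0.6 0" --pt "-1 0 0 0.8 0" --pt "-1 0 0 0.8 0" --pt "-1 0 0 0.8 0" --pt "-1 0 0 0.6 0" --pt "-1 0 0 0.4 0" --pt "-1 0 0 0 0"

```text
time: 6.13
ee_pos: [0.5355, -0.2147, 0.0467]
eef_rot: [0.999, -0.038, 0.003, -0.009]
ft_force: [-0.4, 0.6, 0.1]
width: 0.0871
```

Emit:
carry_out --pt "-1 -0.15 0.25 0.1 0.4" --pt "-1 -0.15 0.25 0.1 0.3" --pt "-1 0 0 0 0" --pt "-1 0 0 0 0"

```text
time: 6.47
ee_pos: [0.5263, -0.2292, 0.0429]
eef_rot: [0.998, -0.069, 0.004, -0.009]
ft_force: [0.1, -0.5, -0.4]
width: 0.0872
```

Emit:
carry_out --pt "1 0 0 0 0" --pt "1 0 0 0 0" --pt "1 0 0 0 0" --pt "1 0 0 0 0" --pt "1 0 0 0 0" --pt "1 0 0 0 0" --pt "1 0 0 0 0" --force 35

```text
time: 7.05
ee_pos: [0.5279, -0.2298, 0.0455]
eef_rot: [0.998, -0.069, 0.006, -0.009]
ft_force: [1.0, 0.1, -0.2]
width: 0.0481
```

Emit:
carry_out --pt "1 0 0 0 0" --pt "1 0 0 -0.5 0" --pt "1 0 0 -1 0" --pt "1 0 0 -1 0" --pt "1 0 0 0 0"

```text
time: 7.47
ee_pos: [0.5252, -0.2304, 0.121]
eef_rot: [0.998, -0.069, 0.003, -0.009]
ft_force: [1.1, -0.6, 0.1]
width: 0.0436
```

Emit:
carry_out --pt "1 0.2 -0.6 0 -0.25" --pt "1 0.27 -1 0 -0.25" --pt "1 0.27 -1 0 0" --pt "1 0.27 -1 0 0" --pt "1 0.27 -1 0 0" --pt "1 0.27 -1 0 0" --pt "1 0.27 -1 0 0" --pt "1 0.27 -1 0 0" --pt "1 0.2 -0.6 0 0" --pt "1 0 0 0 0" --pt "1 0 0 0 0"

```text
time: 8.38
ee_pos: [0.6208, 0.0236, 0.1219]
eef_rot: [0.999, -0.044, 0.003, -0.009]
ft_force: [-0.2, 0.4, -0.5]
width: 0.0436
```

```bash
cat >> h.py <<'E'
def st():
    s=read_state(); r=R.from_quat(s['eef_rot']).as_matrix(); y=np.arctan2(r[1,0],r[0,0]); return s,r,np.degrees(y)
def jigp(x,y,z=0): 
    a=-.0931; return np.array([.6246+np.cos(a)*x-np.sin(a)*y,.0376+np.sin(a)*x+np.cos(a)*y,z])
def to(p,yaw):
    s,r,y=st(); d=r.T@(np.array(p)-s['ee_pos'])/.03; print('t',round(s['time'],2),'pos',s['ee_pos'].round(4),'yaw',round(y,1),'tilt',r[:2,2].round(3),'units',d.round(2),'turn',round((y-yaw)/5,2),'F',s['ft_force'].round(1),'w',round(s['width'],4))
E
python3 - <<'E'
from h import *
to(jigp(.008,-.024,.1),-5.34)
E
```

```text
t 8.38 pos [0.6208 0.0236 0.1219] yaw -5.1 tilt [0.007 0.018] units [0.34 0.34 0.73] turn 0.05 F [-0.2  0.4 -0.5] w 0.0436
```

Emit:
carry_out --pt "1 0.17 0.24 0 0.05" --pt "1 0.17 0.24 0 0" --pt "1 0 0 0 0" --pt "1 0 0 0 0"

```text
time: 8.72
ee_pos: [0.6293, 0.0035, 0.1205]
eef_rot: [0.999, -0.048, 0.002, -0.009]
ft_force: [-0.4, 0.0, 0.2]
width: 0.0436
```

Run:
```python
from h import *
to(jigp(.008,-.028,.06),-5.34)
cv2.imwrite('pics/w4.png',cv2.resize(camera('wrist'),None,fx=1.25,fy=1.25))
```

```text
t 8.72 pos [0.6293 0.0035 0.1205] yaw -5.5 tilt [0.005 0.017] units [-0.   -0.15  2.02] turn -0.04 F [-0.4  0.   0.2] w 0.0436
```

View pics/w4.png

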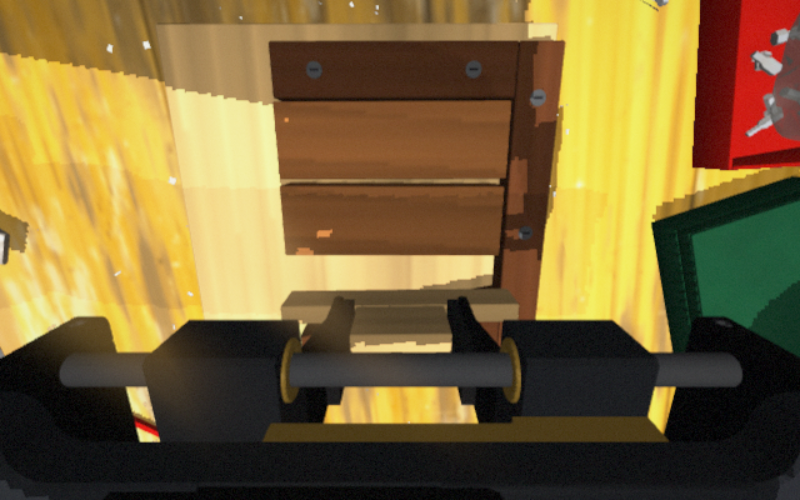

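Run:
```python
from h import *
a=-.0931
J=lambda p:(np.array([[np.cos(a),np.sin(a)],[-np.sin(a),np.cos(a)]])@(p[:2]-[.6246,.0376])*1000).round(1)
c=cam('wrist')
for n,u,v,z in [('bar R front top',516,291,.097),('bar L',288,291,.097),('bar R top back',518,304,.097),('fence@stop',514,100,.036),('fence@b',503,254,.036),('b outer R',499,254,.034),('b outer L',287,253,.034),('stop near in',275,99,.036),('a L',277,101,.034)]: print(n,J(w('wrist',(u/1.25,v/1.25),z,c)))
```

```text
bar R front top [ 66.4 -24.8]
bar L [-47.  -24.1]
bar R top back [ 68.  -31.8]
fence@stop [75.5 69.8]
fence@b [ 75.9 -23.7]
b outer R [ 73.9 -24.3]
b outer L [-65.4 -22.9]
stop near in [-63.4  70.9]
a L [-62.9  70. ]
```

```bash
sed -i 's/a=-.0931; return np.array(\[.6246/a=-.101; return np.array([.6246/; s/,.0376+np/,.0287+np/' h.py
python3 - <<'E'
from h import *
to(jigp(.006,-.0305,.06),-5.8)
E
```

```text
t 8.77 pos [0.6293 0.003  0.1205] yaw -5.6 tilt [0.005 0.016] units [-0.05  0.21  2.01] turn 0.05 F [ 0.7 -1.2 -0.9] w 0.0436
```

Emit:
carry_out --pt "1 -0.05 0.24 0 0.05" --pt "1 0 0 0.4 0" --pt "1 0 0 0.6 0" --pt "1 0 0 0.5 0" --pt "1 0 0 0.2 0" --pt "1 0 0 0 0" --pt "1 0 0 0 0"

```text
time: 9.35
ee_pos: [0.6261, -0.0075, 0.0657]
eef_rot: [0.999, -0.054, 0.003, -0.008]
ft_force: [-0.1, 1.0, 0.4]
width: 0.044
```

Run:
```python
from h import *
to(jigp(.006,-.0305,.06),-5.8)
```

```text
t 9.35 pos [ 0.6261 -0.0075  0.0657] yaw -6.1 tilt [0.006 0.016] units [ 0.03 -0.18  0.19] turn -0.07 F [-0.1  1.   0.4] w 0.044
```

Emit:
carry_out --pt "1 0.03 -0.12 0.1 0" --pt "1 0 0 0.1 0" --pt "1 0 0 0.1 0" --pt "1 0 0 0.08 0" --pt "1 0 0 0 0"

```text
time: 9.77
ee_pos: [0.629, -0.0033, 0.0581]
eef_rot: [0.999, -0.053, 0.004, -0.009]
ft_force: [0.9, -0.0, -1.0]
width: 0.0436
```

Emit:
carry_out --pt "1 0 0 0.08 0" --pt "1 0 0 0.08 0" --pt "1 0 0 0 0"

```text
time: 10.02
ee_pos: [0.6299, -0.0032, 0.0583]
eef_rot: [0.999, -0.053, 0.005, -0.01]
ft_force: [-0.3, 0.2, -0.1]
width: 0.0436
```

Emit:
carry_out --pt "1 0 0 0.2 0" --pt "1 0 0 0.2 0" --pt "1 0 0 0.2 0"

```text
time: 10.27
ee_pos: [0.6312, -0.0028, 0.0506]
eef_rot: [0.998, -0.054, 0.006, -0.013]
ft_force: [-23.0, 0.9, 47.9]
width: 0.0439
```

Emit:
carry_out --pt "1 0 0 -0.12 0" --pt "1 0 0 0 0" --pt "1 0 0 0 0"

```text
time: 10.52
ee_pos: [0.632, -0.0027, 0.0559]
eef_rot: [0.998, -0.054, 0.007, -0.014]
ft_force: [-0.6, 0.4, -0.3]
width: 0.0438
```

Run:
```python
from h import *
to(jigp(.006,-.015,.06),-5.8)
cv2.imwrite('pics/w5.png',cv2.resize(camera('wrist'),None,fx=1.25,fy=1.25))
```

```text
t 10.52 pos [ 0.632  -0.0027  0.0559] yaw -6.2 tilt [0.016 0.027] units [-0.15 -0.52 -0.12] turn -0.07 F [-0.6  0.4 -0.3] w 0.0438
```

View pics/w5.png

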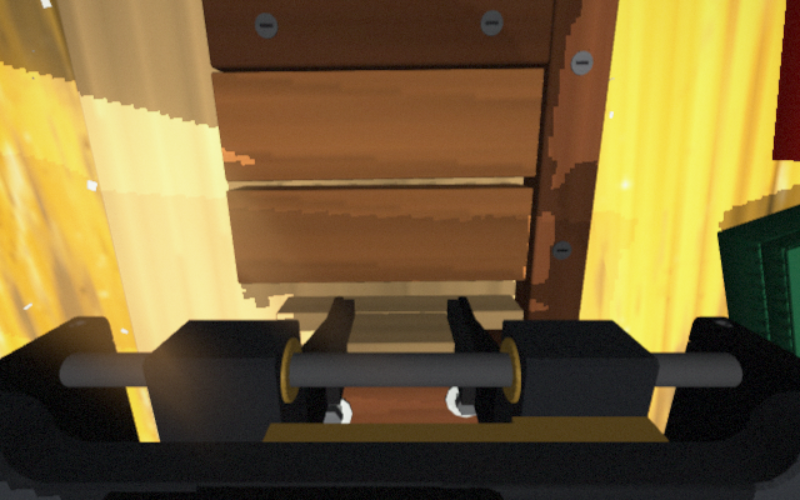

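Emit:
carry_out --pt "1 -0.05 -0.15 0 0" --pt "1 0 -0.15 0 0" --pt "1 0 -0.15 0 0" --pt "1 0 -0.15 0 0" --pt "1 0 -0.15 0 0"

```text
time: 10.98
ee_pos: [0.6326, 0.0173, 0.0544]
eef_rot: [0.998, -0.055, 0.007, -0.011]
ft_force: [0.7, -16.7, 4.0]
width: 0.0435
```

Emit:
carry_out --pt "1 0 -0.05 0 0" --pt "-1 0 0 0 0" --pt "-1 0 0 0 0" --pt "-1 0 0 0 0" --pt "-1 0 0 0 0" --pt "-1 0 0 -0.6 0" --pt "-1 0 0 -1 0" --pt "-1 0 0 -1 0" --pt "-1 0 0 -0.6 0" --pt "-1 0 0 0 0"

```text
time: 11.82
ee_pos: [0.6298, 0.0198, 0.1514]
eef_rot: [0.999, -0.053, 0.004, -0.01]
ft_force: [0.2, 0.2, -0.0]
width: 0.0856
```

Run:
```python
from h import *
to([.4654,-.272,.15],-4)
cv2.imwrite('pics/w6.png',cv2.resize(camera('wrist'),None,fx=1.25,fy=1.25))
```

```text
t 11.82 pos [0.6298 0.0198 0.1514] yaw -6.1 tilt [0.009 0.019] units [-4.42 10.25 -0.19] turn -0.42 F [ 0.2  0.2 -0. ] w 0.0856
```

View pics/w6.png

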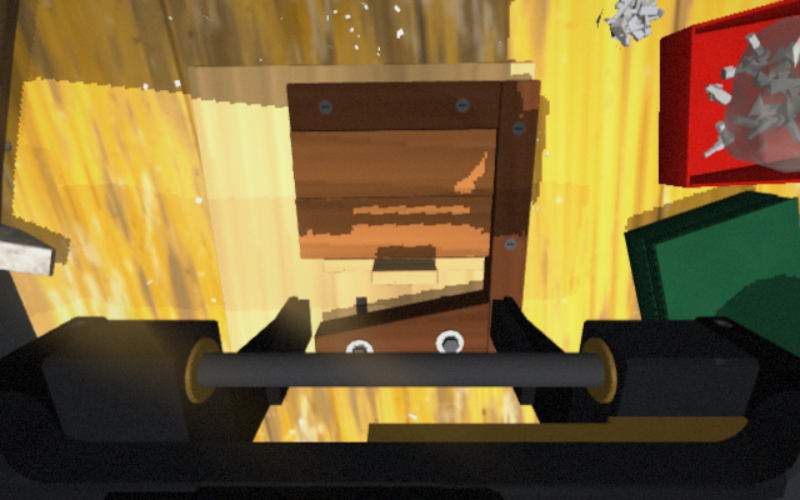

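Run:
```python
from h import *
a=-.101
J=lambda p:(np.array([[np.cos(a),np.sin(a)],[-np.sin(a),np.cos(a)]])@(p[:2]-[.6246,.0287])*1000).round(1)
c=cam('wrist')
for n,u,v,z in [('stop in L',291,130,.036),('stop in R',498,129,.036),('b outer L',301,258,.034),('b outer R',490,258,.034),('tab',373,271,.064),('tab',437,272,.064),('tab',435,283,.064),('tab',374,282,.064),('cleat bottom far',489,278,.012),('cleat top far',489,303,.04),('cleat top near',316,333,.04),('base FL',208,178,.012)]: print(n,J(w('wrist',(u/1.25,v/1.25),z,c)))
```

```text
stop in L [-65.5  80.9]
stop in R [72.9 80.8]
b outer L [-66.5  -9.1]
b outer R [ 73.6 -10.1]
tab [-11.3  -9.3]
tab [ 31.3 -10.4]
tab [ 30.1 -18.2]
tab [-10.8 -17.1]
cleat bottom far [ 79.3 -33.9]
cleat top far [ 73.5 -43.6]
cleat top near [-58.1 -67.5]
base FL [-137.4   47.7]
```

Emit:
carry_out --pt "-1 -0.4 0.7 0 -0.2" --pt "-1 -0.44 1 0 -0.2" --pt "-1 -0.44 1 0 0" --pt "-1 -0.44 1 0 0" --pt "-1 -0.44 1 0 0" --pt "-1 -0.44 1 0 0" --pt "-1 -0.44 1 0 0" --pt "-1 -0.44 1 0 0" --pt "-1 -0.44 1 0 0" --pt "-1 -0.4 0.7 0 0" --pt "-1 -0.1 0.2 0 0" --pt "-1 0 0 0 0" --pt "-1 0 0 0 0"

```text
time: 12.95
ee_pos: [0.4653, -0.2605, 0.1286]
eef_rot: [0.999, -0.03, -0.003, -0.013]
ft_force: [0.5, -0.2, -1.2]
width: 0.0871
```

Run:
```python
from h import *
to([.465,-.272,.044],-4)
c=cam('wrist'); im=camera('wrist')
for d in pinpoint('packer_1','wrist')[:3]: print(d['conf'],w('wrist',d['xy'],0,c))
cv2.imwrite('pics/w7.png',cv2.resize(im[180:330,150:490],None,fx=2.35,fy=2.35))
```

```text
t 12.95 pos [ 0.4653 -0.2605  0.1286] yaw -3.4 tilt [-0.006  0.026] units [0.04 0.45 2.81] turn 0.11 F [ 0.5 -0.2 -1.2] w 0.0871
0.93 [ 0.46365332 -0.27703003  0.        ]
0.65 [ 0.52781396 -0.34431096  0.        ]
```

View pics/w7.png

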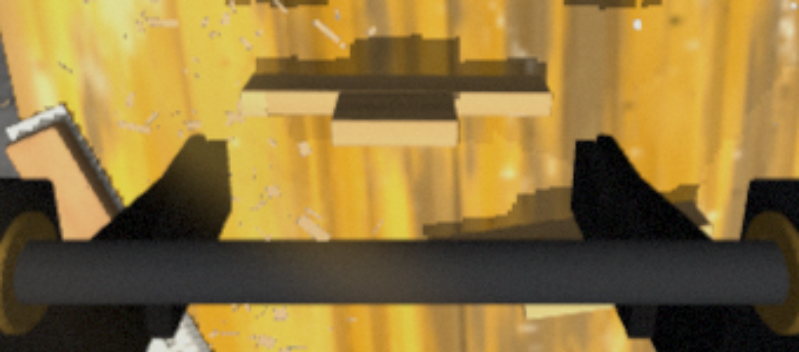

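Run:
```python
from h import *
c=cam('wrist'); p=np.array([w('wrist',(u/2.35+150,v/2.35+180),.052,c)[:2] for u,v in [(332,121),(458,121),(456,146),(334,146)]]); print(p.round(4)); m=p.mean(0); v=p[1]-p[0]; y=np.degrees(np.arctan2(v[1],v[0])); print(m,y)
to([*m,.044],y)
```

```text
[[ 0.4421 -0.2686]
 [ 0.4855 -0.271 ]
 [ 0.4845 -0.2802]
 [ 0.442  -0.2779]]
[ 0.46352267 -0.27442387] -3.1586235115279124
t 13.05 pos [ 0.466  -0.2596  0.1287] yaw -3.3 tilt [-0.006  0.026] units [-0.03  0.57  2.81] turn -0.03 F [0.3 0.1 0.3] w 0.0869
```

Emit:
carry_out --pt "-1 -0.03 0.3 0 0" --pt "-1 0 0.3 0.2 0" --pt "-1 0 0 0.6 0" --pt "-1 0 0 0.7 0" --pt "-1 0 0 0.6 0" --pt "-1 0 0 0.3 0" --pt "-1 0 0 0 0" --pt "-1 0 0 0 0"

```text
time: 13.72
ee_pos: [0.4685, -0.2747, 0.0518]
eef_rot: [1.0, -0.023, -0.002, -0.012]
ft_force: [0.0, 1.3, 0.5]
width: 0.0871
```

Run:
```python
from h import *
to([.4635,-.2744,.044],-3.2)
```

```text
t 13.72 pos [ 0.4685 -0.2747  0.0518] yaw -2.7 tilt [-0.004  0.025] units [-0.17  0.    0.26] turn 0.1 F [0.  1.3 0.5] w 0.0871
```

Emit:
carry_out --pt "-1 -0.17 0 0.15 0.1" --pt "-1 0 0 0.15 0" --pt "-1 0 0 0 0" --pt "1 0 0 0 0" --pt "1 0 0 0 0" --pt "1 0 0 0 0" --pt "1 0 0 0 0" --pt "1 0 0 0 0" --pt "1 0 0 0 0" --pt "1 0 0 0 0" --pt "1 0 0 0 0" --pt "1 0 0 0 0"

```text
time: 14.72
ee_pos: [0.4654, -0.2753, 0.0458]
eef_rot: [1.0, -0.028, 0.001, -0.012]
ft_force: [0.5, 0.1, -0.0]
width: 0.044
```

Emit:
carry_out --pt "1 0 0 -0.5 0" --pt "1 0 0 -1 0" --pt "1 0 0 -1 0" --pt "1 0 0 -0.2 0" --pt "1 0 0 0 0"

```text
time: 15.13
ee_pos: [0.4637, -0.2767, 0.1283]
eef_rot: [1.0, -0.028, -0.002, -0.012]
ft_force: [-0.0, -0.4, -0.8]
width: 0.0436
```

Run:
```python
from h import *
to(jigp(.008,-.031,.12),-5.8)
```

```text
t 15.13 pos [ 0.4637 -0.2767  0.1283] yaw -3.2 tilt [-0.002  0.024] units [ 5.   -9.41  0.49] turn 0.52 F [-0.  -0.4 -0.8] w 0.0436
```

Emit:
carry_out --pt "1 0.4 -0.7 0 0.25" --pt "1 0.5 -0.93 0 0.25" --pt "1 0.5 -0.93 0 0" --pt "1 0.5 -0.93 0 0" --pt "1 0.5 -0.93 0 0" --pt "1 0.5 -0.93 0 0" --pt "1 0.5 -0.93 0 0" --pt "1 0.5 -0.93 0 0" --pt "1 0.5 -0.93 0 0" --pt "1 0.4 -0.6 0 0" --pt "1 0 0 0 0" --pt "1 0 0 0 0"

```text
time: 16.13
ee_pos: [0.6352, -0.0174, 0.1204]
eef_rot: [0.998, -0.053, -0.007, -0.013]
ft_force: [-0.1, 0.1, -0.1]
width: 0.0436
```

Run:
```python
from h import *
to(jigp(.008,-.031,.07),-5.8)
```

```text
t 16.13 pos [ 0.6352 -0.0174  0.1204] yaw -6.1 tilt [-0.013  0.027] units [-0.21 -0.42  1.69] turn -0.05 F [-0.1  0.1 -0.1] w 0.0436
```

Emit:
carry_out --pt "1 -0.2 -0.4 0 -0.05" --pt "1 0 0 0 0" --pt "1 0 0 0 0"

```text
time: 16.38
ee_pos: [0.628, -0.0055, 0.1183]
eef_rot: [0.999, -0.052, -0.009, -0.012]
ft_force: [1.1, -0.7, 0.1]
width: 0.0436
```

Run:
```python
from h import *
to(jigp(.008,-.031,.07),-5.8)
```

```text
t 16.38 pos [ 0.628  -0.0055  0.1183] yaw -5.9 tilt [-0.016  0.026] units [ 0.07 -0.05  1.61] turn -0.02 F [ 1.1 -0.7  0.1] w 0.0436
```

Emit:
carry_out --pt "1 0.05 -0.03 0.3 0" --pt "1 0 0 0.5 0" --pt "1 0 0 0.5 0" --pt "1 0 0 0.3 0" --pt "1 0 0 0.1 0" --pt "1 0 0 0 0"

```text
time: 16.88
ee_pos: [0.6277, -0.0075, 0.0646]
eef_rot: [0.998, -0.055, -0.008, -0.013]
ft_force: [0.2, -0.6, -0.0]
width: 0.0436
```

Run:
```python
from h import *
to(jigp(.008,-.025,.058),-5.8)
```

```text
t 16.88 pos [ 0.6277 -0.0075  0.0646] yaw -6.2 tilt [-0.015  0.026] units [ 0.04 -0.35  0.23] turn -0.09 F [ 0.2 -0.6 -0. ] w 0.0436
```

Emit:
carry_out --pt "1 0 0 0.15 0" --pt "1 0 0 0.12 0" --pt "1 0 0 0.1 0" --pt "1 0 0 0 0"

```text
time: 17.22
ee_pos: [0.6284, -0.0081, 0.0586]
eef_rot: [0.998, -0.055, -0.007, -0.014]
ft_force: [0.6, -0.2, -0.7]
width: 0.0436
```

Now push it +y against packer 1.

Emit:
carry_out --pt "1 0 -0.1 0.1 -0.05" --pt "1 0 -0.15 0 0" --pt "1 0 -0.15 0 0" --pt "1 0 -0.12 0 0"

```text
time: 17.55
ee_pos: [0.6314, 0.003, 0.0582]
eef_rot: [0.998, -0.054, -0.005, -0.011]
ft_force: [-3.4, -12.4, 2.9]
width: 0.0436
```

Emit:
carry_out --pt "1 0 -0.03 0.05 0" --pt "-1 0 0 0 0" --pt "-1 0 0 0 0" --pt "-1 0 0 0 0" --pt "-1 0 0 0 0" --pt "-1 0 0 -0.6 0" --pt "-1 0 0 -1 0" --pt "-1 0 0 -1 0" --pt "-1 0 0 -0.6 0" --pt "-1 0 0 0 0"

```text
time: 18.38
ee_pos: [0.6309, 0.004, 0.1533]
eef_rot: [0.999, -0.053, -0.008, -0.01]
ft_force: [1.1, -0.0, -0.6]
width: 0.086
```

Run:
```python
from h import *
to([.465,.345,.15],84)
cv2.imwrite('pics/w8.png',cv2.resize(camera('wrist'),None,fx=1.25,fy=1.25))
```

```text
t 18.38 pos [0.6309 0.004  0.1533] yaw -6.1 tilt [-0.014  0.022] units [ -6.7  -10.71   0.44] turn -18.02 F [ 1.1 -0.  -0.6] w 0.086
```

View pics/w8.png

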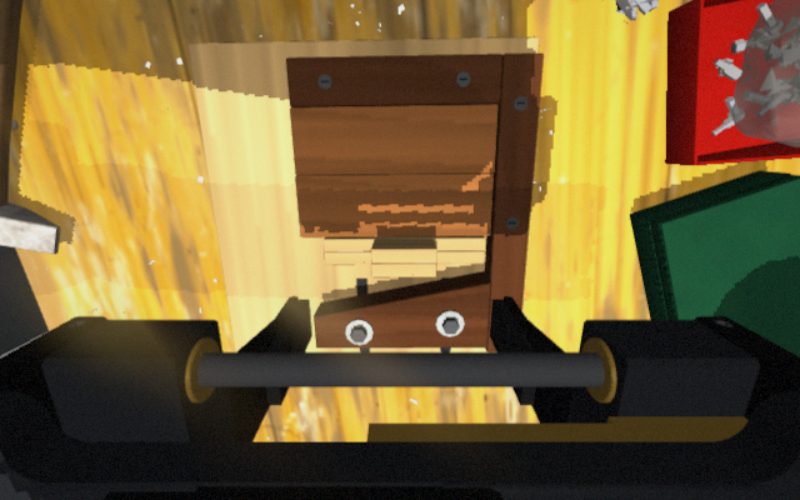

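Emit:
carry_out --pt "-1 -0.32 -0.55 0 -0.95" --pt "-1 -0.27 -0.57 0 -0.95" --pt "-1 -0.23 -0.59 0 -0.95" --pt "-1 -0.17 -0.61 0 -0.95" --pt "-1 -0.12 -0.62 0 -0.95" --pt "-1 -0.07 -0.63 0 -0.95" --pt "-1 -0.02 -0.63 0 -0.95" --pt "-1 0.03 -0.63 0 -0.95" --pt "-1 0.09 -0.63 0 -0.95" --pt "-1 0.13 -0.62 0 -0.95" --pt "-1 0.18 -0.6 0 -0.95" --pt "-1 0.24 -0.59 0 -0.95" --pt "-1 0.28 -0.57 0 -0.95" --pt "-1 0.33 -0.54 0 -0.95" --pt "-1 0.37 -0.51 0 -0.95" --pt "-1 0.41 -0.48 0 -0.95" --pt "-1 0.45 -0.45 0 -0.95" --pt "-1 0.48 -0.41 0 -0.95" --pt "-1 0.51 -0.37 0 -0.95" --pt "-1 0.54 -0.33 0 -0.95"

```text
time: 20.1
ee_pos: [0.4404, 0.356, 0.1333]
eef_rot: [0.685, 0.728, -0.013, -0.019]
ft_force: [0.0, 0.0, 1.2]
width: 0.0872
```

Emit:
carry_out --pt "-1 0 0 0 0" --pt "-1 0 0 0 0"

```text
time: 20.27
ee_pos: [0.4358, 0.3601, 0.1305]
eef_rot: [0.681, 0.732, -0.015, -0.021]
ft_force: [-0.1, -1.3, -0.2]
width: 0.087
```

```bash
cat > wl.py <<'E'
from h import *
c=cam('wrist'); im=camera('wrist')
for q in ['wedge','wedge_tip']:
    for d in pinpoint(q,'wrist')[:2]: print(q,round(d['conf'],2),np.round(d['xy']),w('wrist',d['xy'],0,c).round(4))
r=silhouettes('wedge','wrist')
if r:
    m=r[0]['mask'].astype(np.uint8); k=max(cv2.findContours(m,cv2.RETR_EXTERNAL,cv2.CHAIN_APPROX_NONE)[0],key=cv2.contourArea)
    ap=cv2.approxPolyDP(k,4,True)[:,0]; print(r[0]['conf']); [print(p,w('wrist',p,.028,c)[:2].round(4),w('wrist',p,0,c)[:2].round(4)) for p in ap]
to([.465,.345,.15],88)
cv2.imwrite('pics/wl.png',im)
E
python3 wl.py
```

```text
wedge 0.61 [306. 228.] [0.4612 0.3489 0.    ]
0.89
[287 197] [0.4244 0.3313] [0.4313 0.3289]
[279 255] [0.4795 0.3264] [0.4924 0.3235]
[282 280] [0.5047 0.3302] [0.5203 0.3277]
[323 281] [0.5032 0.3687] [0.5186 0.3704]
[332 204] [0.428 0.371] [0.4352 0.3729]
t 20.47 pos [0.4372 0.3589 0.1314] yaw 94.0 tilt [-0.05   0.007] units [-0.52  0.86 -0.67] turn 1.19 F [-0.3  0.1 -0.7] w 0.0871
```

Emit:
carry_out --pt "-1 -0.15 0.2 0 0.6" --pt "-1 -0.15 0.2 0 0.6" --pt "-1 0 0.2 0.3 0" --pt "-1 0 0 0.5 0" --pt "-1 0 0 0.5 0" --pt "-1 0 0 0.3 0" --pt "-1 0 0 0 0" --pt "-1 0 0 0 0"

```text
time: 21.13
ee_pos: [0.4583, 0.3455, 0.0786]
eef_rot: [0.723, 0.691, -0.015, -0.019]
ft_force: [-0.1, 0.4, -0.1]
width: 0.0873
```

```bash
sed -i 's/^to.*/to([.458,.350,.019],88)/' wl.py; python3 wl.py
```

```text
wedge 0.84 [324. 224.] [ 0.4621  0.3486 -0.    ]
0.88
[298 189] [0.4264 0.3319] [0.4323 0.3297]
[294 237] [0.4615 0.3268] [0.4722 0.3238]
[299 279] [0.4951 0.3282] [0.5104 0.3255]
[353 280] [0.4979 0.3686] [0.5136 0.3714]
[355 193] [0.4311 0.3712] [0.4376 0.3744]
[346 188] [0.4273 0.3651] [0.4332 0.3674]
t 21.33 pos [0.4586 0.3462 0.0798] yaw 87.4 tilt [-0.046  0.008] units [0.11 0.07 2.03] turn -0.12 F [-0.9 -0.3  0.5] w 0.0871
```

Emit:
carry_out --pt "-1 0.1 0.07 0.3 -0.12" --pt "-1 0 0 0.5 0" --pt "-1 0 0 0.5 0" --pt "-1 0 0 0.4 0" --pt "-1 0 0 0.15 0" --pt "-1 0 0 0 0" --pt "-1 0 0 0 0"

```text
time: 21.92
ee_pos: [0.4602, 0.3528, 0.0232]
eef_rot: [0.718, 0.696, -0.011, -0.019]
ft_force: [-0.6, 0.5, 0.3]
width: 0.0868
```

Run:
```python
from h import *
to([.458,.350,.019],88)
```

```text
t 21.92 pos [0.4602 0.3528 0.0232] yaw 88.3 tilt [-0.041  0.013] units [-0.1  -0.07  0.14] turn 0.05 F [-0.6  0.5  0.3] w 0.0868
```

Emit:
carry_out --pt "-1 -0.05 0 0.12 0" --pt "-1 0 0 0 0" --pt "1 0 0 0 0" --pt "1 0 0 0 0" --pt "1 0 0 0 0" --pt "1 0 0 0 0" --pt "1 0 0 0 0" --pt "1 0 0 0 0" --pt "1 0 0 0 0" --pt "1 0 0 0 0" --force 60

```text
time: 22.75
ee_pos: [0.4616, 0.3522, 0.0222]
eef_rot: [0.718, 0.696, -0.008, -0.019]
ft_force: [0.7, 0.4, -0.7]
width: 0.0436
```

Emit:
carry_out --pt "1 0 0 -0.4 0" --pt "1 0 0 -0.8 0" --pt "1 0 0 -0.6 0" --pt "1 0 0 0 0" --pt "1 0 0 0 0"

```text
time: 23.17
ee_pos: [0.4629, 0.3506, 0.0795]
eef_rot: [0.718, 0.696, -0.01, -0.019]
ft_force: [-0.1, -0.3, -0.6]
width: 0.044
```

```bash
sed -i 's/^to.*/to(jigp(-.197,-.045,.06),84.2)/' wl.py; python3 wl.py
```

```text
wedge 0.81 [322. 245.] [0.4863 0.3525 0.    ]
0.74
[283 204] [0.4421 0.3259] [0.4496 0.3224]
[281 282] [0.5029 0.3205] [0.5187 0.3163]
[359 282] [0.5051 0.3794] [0.5213 0.3833]
[365 226] [0.4605 0.3836] [0.4705 0.388 ]
[359 207] [0.4461 0.3792] [0.4542 0.3831]
t 23.37 pos [0.4623 0.3501 0.0778] yaw 88.3 tilt [-0.042  0.012] units [-11.58  -0.9    0.51] turn 0.81 F [-0.1 -0.3 -1.4] w 0.0437
```

Emit:
carry_out --pt "1 -0.4 -0.3 -0.4 0.3" --pt "1 -0.9 -0.3 -0.3 0.3" --pt "1 -0.95 -0.1 0 0.2" --pt "1 -0.95 0 0 0" --pt "1 -0.95 0 0 0" --pt "1 -0.95 0 0 0" --pt "1 -0.95 0 0 0" --pt "1 -0.95 0 0 0" --pt "1 -0.95 0 0 0" --pt "1 -0.95 0 0 0" --pt "1 -0.95 0 0 0" --pt "1 -0.95 0 0 0" --pt "1 -0.5 0 0 0" --pt "1 0 0 0 0" --pt "1 0 0 0 0"

```text
time: 24.62
ee_pos: [0.3989, -0.0023, 0.0877]
eef_rot: [0.741, 0.67, -0.02, -0.022]
ft_force: [-0.1, 0.2, -1.2]
width: 0.0437
```

```bash
sed -i 's/^to.*/to(jigp(-.193,-.058,.04),84.2)/' wl.py; python3 wl.py
```

```text
wedge 0.97 [319. 247.] [ 0.4246 -0.006   0.    ]
0.63
[285 204] [ 0.3776 -0.0258] [ 0.3843 -0.0299]
[279 215] [ 0.3855 -0.0313] [ 0.3932 -0.0361]
[282 280] [ 0.4381 -0.0361] [ 0.4528 -0.0415]
[360 281] [0.4451 0.0245] [0.4607 0.027 ]
[364 218] [0.3941 0.031 ] [0.403  0.0343]
[359 207] [0.3853 0.0279] [0.3931 0.0308]
t 24.82 pos [ 0.3994 -0.0008  0.088 ] yaw 84.4 tilt [-0.059  0.006] units [-0.2   1.03  1.54] turn 0.05 F [ 0.5  0.8 -1.1] w 0.0435
```

Emit:
carry_out --pt "1 -0.1 0.35 0 0" --pt "1 -0.1 0.35 0 0" --pt "1 0 0.33 0.2 0" --pt "1 0 0 0.4 0" --pt "1 0 0 0.4 0" --pt "1 0 0 0.3 0" --pt "1 0 0 0 0" --pt "1 0 0 0 0"

```text
time: 25.48
ee_pos: [0.4322, -0.0044, 0.0453]
eef_rot: [0.737, 0.676, -0.019, -0.021]
ft_force: [-0.4, -0.3, -1.1]
width: 0.0433
```

Run:
```python
from h import *
to(jigp(-.193,-.058,.038),84.2)
for n in ['top','side']:
    c=cam(n); camera(n)
    for d in pinpoint('wedge_tip',n)[:2]+pinpoint('wedge',n)[:2]: print(n,d['conf'],w(n,d['xy'],.016,c).round(4),d['xy'])
    print(px(n,jigp(-.04,-.045,.016),c),px(n,jigp(-.197,-.058,.016),c))
im=cv2.resize(camera('side')[170:250,260:400],None,fx=5.5,fy=5.5,interpolation=cv2.INTER_CUBIC); cv2.imwrite('pics/s9.png',im)
```

```text
t 25.48 pos [ 0.4322 -0.0044  0.0453] yaw 85.1 tilt [-0.057  0.005] units [-0.19 -0.15  0.25] turn 0.17 F [-0.4 -0.3 -1.1] w 0.0433
top 0.6 [5.839e-01 4.000e-04 1.600e-02] [324.8, 191.1]
[328.32860647 192.19390174] [326.670774   237.17738243]
side 0.81 [ 0.5902 -0.0061  0.016 ] [330.1, 207.4]
side 0.19 [0.6233 0.1105 0.016 ] [323.7, 191.5]
side 0.61 [0.4436 0.0267 0.016 ] [284.6, 212.8]
side 0.42 [ 0.5198 -0.3662  0.016 ] [369.0, 273.4]
[328.17521577 208.8129297 ] [282.49360375 219.19882953]
```

Emit:
carry_out --pt "1 -0.2 0 0 0.15" --pt "1 -0.18 0 0 0" --pt "1 0 0 0 0" --pt "1 0 0 0.15 0" --pt "1 0 0 0.1 0" --pt "1 0 0 0 0"

```text
time: 26.33
ee_pos: [0.4313, -0.0176, 0.0386]
eef_rot: [0.742, 0.67, -0.018, -0.02]
ft_force: [0.2, -0.5, -1.6]
width: 0.0438
```

Run:
```python
from h import *
to(jigp(-.193,-.058,.036),84.2)
for n in ['top','side']:
    c=cam(n); camera(n)
    for d in pinpoint('wedge_tip',n)[:1]: print(n,d['conf'],w(n,d['xy'],.013,c).round(4),d['xy'])
```

```text
t 26.33 pos [ 0.4313 -0.0176  0.0386] yaw 84.1 tilt [-0.054  0.006] units [ 0.25 -0.17  0.1 ] turn -0.01 F [ 0.2 -0.5 -1.6] w 0.0438
top 0.66 [0.641  0.0852 0.013 ] [301.1, 174.6]
side 0.55 [ 0.5748 -0.0355  0.013 ] [329.9, 213.1]
```

Emit:
carry_out --pt "1 0.17 0 0 0" --pt "1 0 0 0 0" --pt "1 0 0 0.08 0" --pt "1 0 0 0 0"

```text
time: 26.87
ee_pos: [0.4325, -0.0112, 0.0369]
eef_rot: [0.742, 0.67, -0.017, -0.02]
ft_force: [0.2, -0.8, -1.9]
width: 0.0435
```

Run:
```python
from h import *
to(jigp(-.193,-.058,.036),84.2)
im=cv2.resize(camera('side')[165:255,250:400],None,fx=5,fy=5,interpolation=cv2.INTER_CUBIC)
t=cv2.resize(camera('top')[140:250,270:365],None,fx=5.3,fy=5.3,interpolation=cv2.INTER_CUBIC)[:450,:]
cv2.imwrite('pics/s9.png',cv2.resize(np.hstack([im,cv2.resize(t,(450,450))]),(800,300)))
```

```text
t 26.87 pos [ 0.4325 -0.0112  0.0369] yaw 84.2 tilt [-0.052  0.007] units [ 0.04 -0.19  0.04] turn -0.0 F [ 0.2 -0.8 -1.9] w 0.0435
```

View pics/s9.png

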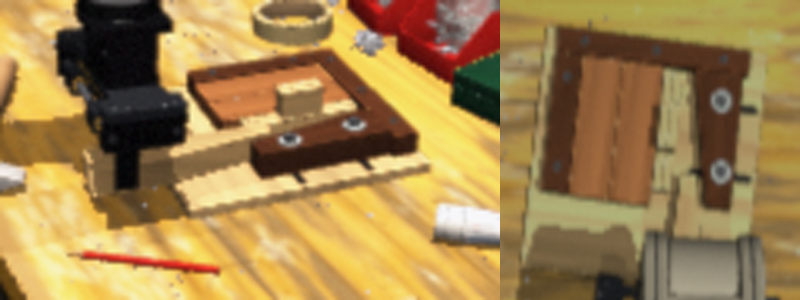

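Emit:
carry_out --pt "1 0.02 0.3 0 0" --pt "1 0.02 0.35 0 0" --pt "1 0.02 0.35 0 0" --pt "1 0.02 0.35 0 0" --pt "1 0.02 0.3 0 0" --pt "1 0 0 0 0"

```text
time: 27.47
ee_pos: [0.4884, -0.0127, 0.0348]
eef_rot: [0.741, 0.671, -0.016, -0.02]
ft_force: [-0.7, 2.2, 0.8]
width: 0.0434
```

Run:
```python
from h import *
to(jigp(-.103,-.052,.034),84.2)
```

```text
t 27.47 pos [ 0.4884 -0.0127  0.0348] yaw 84.3 tilt [-0.05   0.008] units [ 0.09  0.94 -0.02] turn 0.02 F [-0.7  2.2  0.8] w 0.0434
```

Emit:
carry_out --pt "1 0.03 0.2 0 0" --pt "1 0.03 0.2 0 0" --pt "1 0.03 0.2 0 0" --pt "1 0 0 0 0"

```text
time: 27.8
ee_pos: [0.5085, -0.0112, 0.0345]
eef_rot: [0.741, 0.671, -0.016, -0.021]
ft_force: [2.0, 0.7, 1.3]
width: 0.0432
```

Run:
```python
from h import *
to(jigp(-.103,-.052,.034),84.2)
```

```text
t 27.8 pos [ 0.5085 -0.0112  0.0345] yaw 84.4 tilt [-0.052  0.009] units [-0.02  0.28  0.  ] turn 0.03 F [2.  0.7 1.3] w 0.0432
```

Emit:
carry_out --pt "1 0 0.15 0 0" --pt "1 0 0.15 0 0" --pt "1 0 0.15 0 0"

```text
time: 28.05
ee_pos: [0.5183, -0.0129, 0.0338]
eef_rot: [0.74, 0.671, -0.02, -0.024]
ft_force: [-15.4, 2.1, 21.6]
width: 0.0433
```

Run:
```python
from h import *
to(jigp(-.103,-.052,.034),84.2)
```

```text
t 28.05 pos [ 0.5183 -0.0129  0.0338] yaw 84.4 tilt [-0.062  0.009] units [ 0.   -0.05 -0.  ] turn 0.04 F [-15.4   2.1  21.6] w 0.0433
```

Emit:
carry_out --pt "1 0 0.2 -0.08 0" --pt "1 0 0.2 -0.05 0" --pt "1 0 0.2 -0.05 0"

```text
time: 28.3
ee_pos: [0.5213, -0.0135, 0.0337]
eef_rot: [0.739, 0.671, -0.032, -0.037]
ft_force: [-25.0, 3.5, 16.3]
width: 0.044
```

Run:
```python
from h import *
to(jigp(-.103,-.052,.034),84.2)
```

```text
t 28.3 pos [ 0.5213 -0.0135  0.0337] yaw 84.5 tilt [-0.098  0.012] units [ 0.01 -0.15  0.01] turn 0.05 F [-25.    3.5  16.3] w 0.044
```

Emit:
carry_out --pt "1 0 0.35 -0.1 0"

```text
time: 28.38
ee_pos: [0.523, -0.0136, 0.0333]
eef_rot: [0.739, 0.671, -0.039, -0.045]
ft_force: [-41.8, 6.2, 12.8]
width: 0.0435
```

Run:
```python
from h import *
camera('side'); to(jigp(-.103,-.052,.034),84.2)
camera('side'); to(jigp(-.103,-.052,.034),84.2)
```

```text
t 28.43 pos [ 0.5233 -0.0136  0.0331] yaw 84.5 tilt [-0.12   0.014] units [ 0.01 -0.22 -0.  ] turn 0.06 F [-33.6   5.4  18.9] w 0.0436
t 28.48 pos [ 0.5233 -0.0136  0.0331] yaw 84.5 tilt [-0.119  0.014] units [ 0.01 -0.22 -0.  ] turn 0.06 F [-33.4   6.   16.7] w 0.0435
```

Emit:
carry_out --pt "1 0 0.42 -0.1 0"

```text
time: 28.57
ee_pos: [0.5256, -0.0138, 0.0322]
eef_rot: [0.738, 0.671, -0.047, -0.054]
ft_force: [-41.5, 5.4, 19.4]
width: 0.0439
```

Run:
```python
from h import *
for n in ['side','top']:
    c=cam(n); camera(n)
    for q,z in [('wedge',.012),('wedge_tip',.012),('packer_1',.012),('board_a',.012)]:
        for d in pinpoint(q,n)[:4]:
            if d['conf']>.3:
                p=w(n,d['xy'],z,c); e=p-jigp(0,0,p[2]); a=-.101; print(n,q,round(d['conf'],2),(np.array([[np.cos(a),np.sin(a)],[-np.sin(a),np.cos(a)]])@e[:2]*1000).round(0))
    to(jigp(-.103,-.052,.034),84.2)
```

```text
side wedge 0.68 [-113.  -53.]
side wedge_tip 0.52 [ 54. -32.]
side packer_1 0.7 [ -63. -404.]
side packer_1 0.42 [  2. -32.]
side board_a 0.43 [-0. 56.]
t 28.82 pos [ 0.5261 -0.0139  0.032 ] yaw 84.5 tilt [-0.141  0.016] units [ 0.01 -0.32 -0.02] turn 0.06 F [-37.2   5.   17.5] w 0.0435
top packer_1 0.74 [-213. -463.]
top packer_1 0.73 [ -62. -376.]
top board_a 0.64 [ 2. 57.]
top board_a 0.49 [21. 89.]
top board_a 0.32 [-269.  111.]
t 29.07 pos [ 0.5261 -0.0139  0.032 ] yaw 84.5 tilt [-0.141  0.016] units [ 0.01 -0.32 -0.02] turn 0.06 F [-38.    5.5  16.9] w 0.0436
```

```bash
python3 -c "
from h import *
to(jigp(-.103,-.052,.034),84.2); print(close_job())"
```

```text
t 29.07 pos [ 0.5261 -0.0139  0.032 ] yaw 84.5 tilt [-0.141  0.016] units [ 0.01 -0.32 -0.02] turn 0.06 F [-38.    5.5  16.9] w 0.0436
the job is handed in; nothing more can be done
None
```

I stood two packers in the gap, which measured about 33 mm at the cleat's far end and left about 13 mm for the wedge. I used the first to push both strips home against the stop. Then I slid the wedge in flat, thin end first, until it went tight, and handed the job in at 29 s, still gripping it.

**Last checks that agreed:**
- The push held steady at about 38 N forward, and the tool did not drift over the last 0.25 s or so.
- The thin end reads at about x = 54 in the board's frame (about 50 predicted), so it stopped well short of the fence at 75.
- The strip next to the stop reads within 1–2 mm of home. A picture taken after the first packer was pushed in showed both strips closed up.

**Last checks that were off or less certain:**
- The tool tilted about 8° while pushing and also presses down with about 17 N.
- The tool crept about 2–3 mm with each of the last two pushes, so the wedge may have seated further or slipped slightly in the grip.
- My first estimate of the board's position was about 9 mm out in y; I corrected it from a picture taken with the arm still, before setting down a packer.
- The final top view did not find the wedge. The last readings came from the detectors, as I had used all the pictures I could view.

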